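# Clamp a window cap with the slip-clutch thumbscrew

## Task

Slide the window cap along the clamp jig's plate until it rests against both stop pins, pushing gently. Then turn the black thumbscrew cap clockwise (seen from above), re-gripping as needed, until the pad clamps the window cap and the slip clutch gives for the first time; stop there, within about an eighth of a turn of slip, and let go. Do not disturb the loose parts lying around.

Things in the scene. Friction and masses are not known exactly. Their poses are not given: they have to be found in the camera images.
- jig: Clamp jig fixed to the bench: aluminium plate 165 x 90 x 12 mm with a dark steel C-arm over it. Origin: at bench height on the vertical screw axis; z up, x to the back (towards the column), -x is the open loading side. Plate from x = -105 to +60 mm, y = -45 to +45 mm, top at z = 12 mm.
- home (a point): Point on the plate's top under the screw axis, axes as the jig's: the underside centre of a window cap that is home. Two steel stop pins, 10 mm diameter and 10.5 mm tall, stand at x = +25.1, y = +-25.1 mm from here; a window cap touching both is centred on this point.
- jig_arm_top (a point): Point on the screw axis at the arm's top, jig z = 47 mm. The arm is 28 mm wide (34 mm at its round nose) and 11 mm thick, and reaches from the column (x = 38 to 58 mm, 32 mm wide, same top) forward to x = -23 mm.
- pad: Round steel clamping pad, 22 mm diameter, under the arm on the screw axis; origin at the centre of its lower face. It does not turn; the screw drives it down 4 mm per radian of clockwise turn (quick-feed thread), and it presses with about 22 N when the clutch slips. It starts about 2 to 7.5 mm above the top of a window cap (the height differs each time).
- collar_top (a point): Centre of the top of the steel screw collar (33 mm diameter, 6 mm thick, graduated, one white index mark on its own -x side), jig z = 53 mm, on the screw axis. It turns with the screw and carries these axes along; the screw's drag is 0.13 N m either way, so it stays where it is left.
- cap_grip (a point): Centre of the black knurled thumbscrew cap, 26 mm diameter, 23 mm tall (jig z = 54 to 77 mm), right above the collar; stays at this height. White index mark on its own -x side, at first in line with the collar's. It drives the collar through a smooth friction clutch; the angle between the two x axes is the slip.
- cap_top (a point): Centre of the cap's top, jig z = 77 mm, same axes. Moment needed to turn the cap: 0.13 N m while the screw runs free, climbing within about 0.3 rad once the pad bears on the window cap, level at 0.22 N m when the clutch slips (a tool come to rest feels less, but loaded and free still differ); then the cap turns, the collar stands still and the marks part.
- window_cap: The window cap: flat black disc with a pale round insert, 61 mm diameter, 12.5 mm thick, 60 g, loose, lying flat on the front part of the jig's plate. Origin: centre of its underside.
- window_centre (a point): Centre of the window cap, half-way up (6 mm above its underside).
- black_cap: Bystander: plain black dust cap, 48 mm diameter, 15 mm tall, on the bench beside the jig (+y side). Origin under its centre.
- kf_ring: Bystander: steel centring ring, 41 mm diameter, 14 mm tall, on the bench beside the jig (-y side). Origin under its centre.
- kf_clamp: Bystander: hinged ring clamp, 51 x 73 x 13 mm, on the bench to the left.
- tape_roll: Bystander: roll of masking tape, 59 mm diameter, 18 mm tall, on the bench to the left.
- bnc_adapter: Bystander: small metal connector adapter, 22 x 56 x 20 mm, on the bench to the left.
There are look-alikes about, which are no part of the job. Leave any green or pink look-alike of the window_cap alone.

How it is judged (in metres and radians):
On the way, in this order (a step that is already met when the one before it is completed fails the run):
1. the window cap rests against both stop pins, not yet clamped (x of window_centre in the frame of jig between -0.0015 and 0.0015 m and y of window_centre in the frame of jig between -0.0015 and 0.0015 m and z of window_centre in the frame of jig between 0.015 and 0.0215 m and contact force between pad and window_cap below 1 N), for 0.2 s.
2. the pad clamps the window cap and the clutch has slipped (x of window_centre in the frame of jig between -0.0015 and 0.0015 m and y of window_centre in the frame of jig between -0.0015 and 0.0015 m and z of window_centre in the frame of jig between 0.015 and 0.0215 m and contact force between pad and window_cap above 8 N and angle between the x axis of cap_grip and the x axis of collar_top, either way round above 0.06 rad), for 0.1 s.
At the end, for the whole second after the job is handed in: The window cap lies flat on the plate with its centre within 1.5 mm of the screw axis in jig x and in jig y (against both pins), the pad presses on it with more than 8 N, the cap's mark stands 0.06 to 0.9 rad from the collar's, and everything is at rest and let go (all of step 2 and angle between the x axis of cap_grip and the x axis of collar_top, either way round below 0.9 rad and linear speed of window_cap below 0.01 m/s); the robot touches nothing.
It fails at once if the clutch is slipped by more than 0.9 rad (angle between the x axis of cap_grip and the x axis of collar_top, either way round above 0.9 rad).
It fails at once if the robot presses on the window cap with more than 20 N (contact force between any of the fingers, the arm and window_cap above 20 N).
It fails at once if a loose bystander is moved by more than 15 mm (distance of any of black_cap, kf_ring, kf_clamp, tape_roll, bnc_adapter from where it was at the start of the episode above 0.015 m).
It also fails if it takes over 59 s, if anything falls off the work surface, if the arm or the gripper's body presses on something with over 40 N, if the wrist force passes 120 N, or if a joint passes its speed limit or range.

## Robot

A 7-joint arm with a two-finger parallel gripper is mounted at the origin on a cart in front of the work surface, level with it; the furniture and walls round the work are solid. World frame = base frame: x ahead of the robot, y to its left, z up, the work surface at z = 0. Lengths are in m, angles in degrees, forces in N, time in s.
With the tool pointing down it reaches from about 0.4 to 0.9 m from the base axis. Payload 5.6 kg.
Tool frame: the origin (TCP) lies on the centre line of the jaws, within the pads' length; the fingertips stand 14 mm ahead of it and the grasp point (between the pads) lies 5 mm behind it; z points along the fingers, x is the direction in which the jaws open and shut, and the axes are right-handed (so a half turn about z gives the same grasp; the last joint's range is limited). The gripper opens to 92 mm and grips with 3 to 60 N. Pads are 20 mm wide; open, the fingers measure 128 mm over their backs; the gripper's body (75 mm by 189 mm) begins 69 mm behind the grasp point.
Start: joints at [-68.526, 26.786, -0.665, 91.828, 0.344, 61.387, -3.226], TCP at [0.264, 0.594, 0.229] pointing down, gripper open.
Joint ranges: [-144.91, 144.91], [-17.63, 115.5], [-89.93, 88.59], [15.96, 139.68], [-74.01, 254.01], [8.47, 105.57], [-167.45, 167.45]. Speed limits (degrees/s): [147.25, 147.25, 180, 180, 180, 180, 180].

## Interface

Orientations are given as [roll, pitch, yaw] about the fixed x, y, z axes, in that order (R = Rz(yaw) Ry(pitch) Rx(roll)).
In Python, from plant import bot, capture, camera_params, find_in, trace, tip_of gives the robot as it stands.
- The arm moves only by the tool carry_out, never from a script. Its argument "moves" is text: rows parted by semicolons, each of 7 numbers parted by spaces: the shift along the tool's x, y, z each as a share of 150 mm, from -1 to 1, then the turn, a rotation vector about the tool's x, y, z each as a share of 360 degrees, from -1 to 1, then the closure, from -1 (fully open) to 1 (shut). A call has 1 to 5 rows; each row shifts and turns the pose as measured when the row begins, along the tool's axes as they then stand; what a row does not reach is not made up. A row lasts 1/12 s, in which the tool goes at most 41.7 mm and 7.16 degrees, less where a joint would pass 70% of its speed; a pose out of reach is approached as far as the arm can. A call with a number of a shift or a turn outside -1 to 1 is refused whole. A call with a gripper value outside its range is refused whole. The fingers move at their own pace and stop on an object; "newtons" is the grip in N (left out, the last holds). Time passes only in rows, so rows that do not move let the fingers close. It gives the time, the measured TCP pose, the force and the opening at its end, in the units of the state.
- bot.read_state(): the state, without advancing time (a new reading comes with each control period).
- capture(name): name is "scene" or "top"; returns the picture (400x640x3 uint8, blue, green, red); there is no depth.
- camera_params(name): a dict with "camera_matrix" (3x3 intrinsics, pixels), "world_from_camera" (4x4, takes a point from camera to world coordinates). Camera axes: x right, y down, z forward; pixel columns grow to the right and rows downward; lengths in m; the calibration is good to about 2 mm. A picture is of the moment at which its call begins. camera_params takes no time and is no camera call.
- bot.close_job(): hands the job in, once; it reports no verdict.
Trained networks look in the newest picture that a camera, given by its name, has taken for a name from the list of things; names that differ only in an ending like _2 or _b are one class to them, and where a whole thing is asked for, a point or a joint stands for the part that bears it (a point fixed in the world has none). Each returns a list of dicts, best first, with "score" (0 to 1); they miss things now and then, are a little off and sometimes report something else, mostly with a low value. They report only what shows in the picture. A call takes as long as a camera call. They do not tell look-alikes from the thing itself.
- find_in(label, camera): "extent" ([centre column, centre row, width, height] in pixels, round what is visible of it).
- trace(label, camera): "pixels" (400x640 bool, what is visible of it) and "extent" ([centre column, centre row, width, height] in pixels, round what is visible of it).
- tip_of(label, camera): "point" ([row, column] in pixels: a listed point, or the origin of a listed thing).
The state is a dict: "time": time; "joint_positions": joint angles; "qd": joint speeds; "joint_torque": joint torques, N m; "tcp_pos": TCP position; "ee_rot": TCP orientation; "wrist_force": force on the tool from outside, world axes, zero at the start; "moment": the same for the moment, N m; "grip_width": opening from 0.0 (shut) to 1.0 (fully open).
Only numpy, scipy, OpenCV 4.12 (cv2) and the standard library are available. Lean on these libraries where they do the work, as an engineer would, in place of code of your own. Each camera call takes 0.05 s, during which the arm holds its last target. There are 200 camera calls.

## Working session

There is one attempt and no reset: what is moved stays moved. The work goes in short steps, Python scripts to look and compute and a tool call to move; the robot and the scene stay as the last step left them, time stands still between calls to the robot, and variables do not carry over. Pictures are saved under pics/ and viewed, about 8 in all and at most 12, crops included, and the job is handed in when it is done.

Besides the shell and the picture viewer there is one more tool, called after "Request:" as a command line: name --argument value ..., lists and objects as JSON in quotes. carry_out: Moves the arm, as the interface text tells. Shift numbers are shares of 150 mm and turn numbers shares of 360 degrees, none past 1 either way. Its arguments: {"type":"object","properties":{"moves":{"type":"string"},"newtons":{"type":"number"}},"required":["moves"]}

```bash
mkdir -p pics; ls
cat > h.py <<'E'
import numpy as np, cv2
from plant import bot, capture, camera_params, find_in, trace, tip_of
def ray(cam,u,v,z):
    p=camera_params(cam);K=np.array(p["camera_matrix"]);T=np.array(p["world_from_camera"])
    d=T[:3,:3]@np.linalg.solve(K,[u,v,1.]);o=T[:3,3];return o+d*(z-o[2])/d[2]
def proj(cam,P):
    p=camera_params(cam);K=np.array(p["camera_matrix"]);T=np.linalg.inv(np.array(p["world_from_camera"]))
    q=K@(T@np.append(P,1))[:3];return q[:2]/q[2]
E
python3 - <<'E'
from h import *
a=capture("scene");b=capture("top")
cv2.imwrite("pics/s.png",a);cv2.imwrite("pics/t.png",b)
s=bot.read_state();print({k:np.round(s[k],3) for k in s})
for c in("scene","top"):
    T=np.array(camera_params(c)["world_from_camera"]);print(c,T[:3,3].round(3),T[:3,2].round(2))
    for l in("window_centre","home","jig","jig_arm_top","cap_top","collar_top"):
        print(c,l,[(np.round(r["point"],1),round(r["score"],2)) for r in tip_of(l,c)[:4]])
E
```

```text
pics
{'time': np.float64(0.1), 'joint_positions': array([-68.526,  26.831,  -0.665,  91.876,   0.344,  61.39 ,  -3.225]), 'qd': array([ 0.013, -0.125,  0.003, -0.016, -0.06 , -0.044,  0.031]), 'joint_torque': array([ 1.0000e-03, -5.2164e+01, -1.2000e-02, -2.4437e+01, -5.7000e-02,
        1.4000e-02,  0.0000e+00]), 'tcp_pos': array([0.264, 0.594, 0.228]), 'ee_rot': array([1.79993e+02, 9.50000e-02, 6.60590e+01]), 'wrist_force': array([ 0.19 , -0.268,  0.239]), 'moment': array([ 0.024,  0.052, -0.092]), 'grip_width': np.float64(1.001)}
scene [ 0.057 -1.021  1.088] [ 0.33  0.65 -0.68]
scene window_centre [(array([308. , 340.5]), 0.8), (array([280.3, 400.2]), 0.76), (array([239.9, 382.5]), 0.65), (array([258.7, 340.6]), 0.59)]
scene home [(array([267.7, 351.6]), 0.69)]
scene jig [(array([265. , 353.3]), 0.89)]
scene jig_arm_top []
scene cap_top [(array([251.3, 355.7]), 0.38)]
scene collar_top [(array([254.7, 353.3]), 0.43)]
top [ 0.444 -0.057  1.334] [ 0.08 -0.02 -1.  ]
top window_centre [(array([222.8, 407.9]), 0.88), (array([169.1, 456.4]), 0.81), (array([156.2, 399.4]), 0.78), (array([251.4, 460.2]), 0.69)]
top home [(array([204.8, 414.3]), 0.73), (array([206. , 416.4]), 0.29)]
top jig [(array([208.9, 411.9]), 0.96)]
top jig_arm_top [(array([204.3, 415.5]), 0.94)]
top cap_top [(array([209. , 417.1]), 0.66)]
top collar_top [(array([206.4, 417.6]), 0.58), (array([190.3, 386.1]), 0.26)]
```

View pics/s.png

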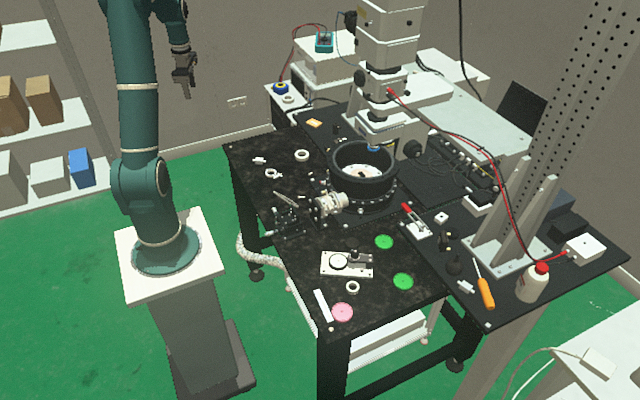

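View pics/t.png

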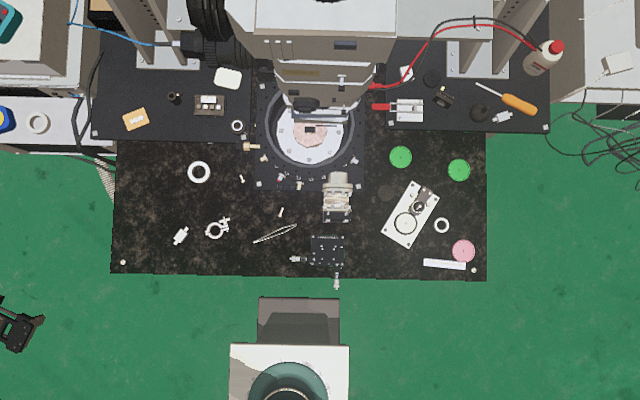

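The scene picture shows the jig near (350,262). In the top picture the jig is at about (412,212), with the arm and cap near (418,206). Candidates for the window cap in the top picture (column,row): the black disc with a pale insert on the plate at (406,223), green discs at (400,157) and (459,169), a pink disc at (463,251), and the dark dust cap near (386,190). I choose (406,223) and check it in a crop.

```bash
cat > m.py <<'E'
from h import *
E
python3 - <<'E'
from h import *
b=cv2.imread("pics/t.png")[165:265,350:480];a=cv2.imread("pics/s.png")[235:305,300:430]
cv2.imwrite("pics/c.png",np.vstack([cv2.resize(b,(702,540),interpolation=cv2.INTER_CUBIC)]))
capture("top")
r=trace("jig","top")[0]["pixels"].astype(np.uint8);n=cv2.minAreaRect(np.argwhere(r)[:,::-1].astype(np.float32));print(n)
bp=cv2.boxPoints(n);w=np.array([ray("top",*q,.012) for q in bp]);print(w.round(4))
for l in("window_cap","black_cap","kf_ring"):
  for t in trace(l,"top")[:4]: 
    e=t["extent"];print(l,round(t["score"],2),np.round(e,1),ray("top",e[0],e[1],.02).round(4))
for l,z,p in(("home",.012,(414.3,204.8)),("jig",0,(411.9,208.9)),("jig_arm_top",.047,(415.5,204.3)),("cap_top",.077,(417.1,209)),("collar",.053,(417.6,206.4)),("wc",.018,(407.9,222.8))): print(l,ray("top",*p,z).round(4))
for l,z,p in(("home",.012,(351.6,267.7)),("jig",0,(353.3,265)),("cap_top",.077,(355.7,251.3)),("wc",.018,(340.5,258.7))): print(l,ray("scene",*p,z).round(4))
E
```

```text
((410.60211181640625, 214.03155517578125), (34.13016891479492, 62.559017181396484), 31.21840476989746)
[[ 0.4571 -0.2378  0.012 ]
 [ 0.605  -0.3245  0.012 ]
 [ 0.5585 -0.4048  0.012 ]
 [ 0.4113 -0.3175  0.012 ]]
window_cap 0.98 [461.9 169.8  22.5  25.5] [ 0.6311 -0.4585  0.02  ]
window_cap 0.95 [463.6 252.8  27.9  24.4] [ 0.4063 -0.4633  0.02  ]
window_cap 0.91 [400.4 156.2  25.8  21.4] [ 0.6642 -0.2901  0.02  ]
window_cap 0.87 [405.4 223.7  26.9  18.7] [ 0.4808 -0.3056  0.02  ]
black_cap 0.73 [219.9 230.9  23.4  20.1] [0.4499 0.192  0.02  ]
black_cap 0.59 [386.9 190.8  22.4  22.4] [ 0.5687 -0.2544  0.02  ]
kf_ring 0.51 [441.2 226.1  13.6  12.2] [ 0.4766 -0.4025  0.02  ]
home [ 0.533  -0.3309  0.012 ]
jig [ 0.5224 -0.3268  0.    ]
jig_arm_top [ 0.532  -0.3268  0.047 ]
cap_top [ 0.5179 -0.3247  0.077 ]
collar [ 0.5262 -0.3311  0.053 ]
wc [ 0.4835 -0.3127  0.018 ]
home [ 0.5146 -0.3416  0.012 ]
jig [ 0.5299 -0.327   0.    ]
cap_top [ 0.5289 -0.3335  0.077 ]
wc [ 0.4973 -0.2988  0.018 ]
```

View pics/c.png

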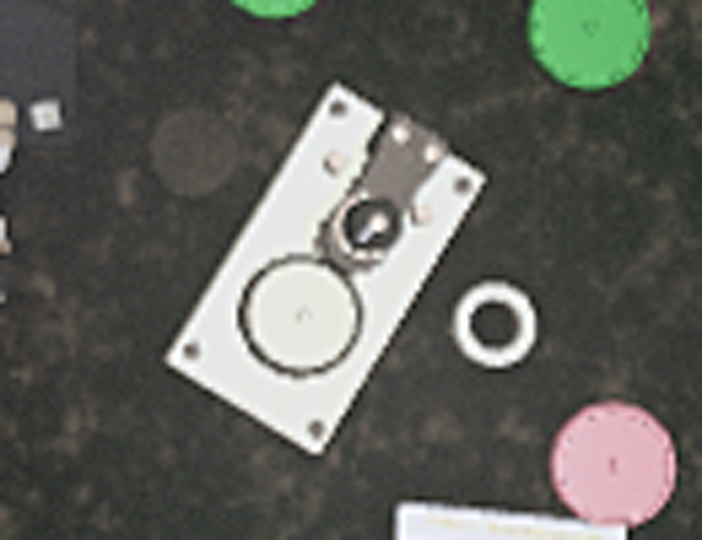

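The crop confirms the choice: the black-rimmed disc with a pale insert lies on the plate at crop (301,315), which is (405.8,223.4) in the full picture. The cap is at crop (372,223). Pin dots show at crop (333,160) and (420,212).

Run:
```python
from h import *
C=np.array([(335,83),(487,178),(320,455),(165,360)],float);px=(C+.5)/5.4-.5+[350,165]
w=np.array([ray("top",*q,.012)[:2] for q in px]);L,R,FR,FL=w
print("len",np.linalg.norm(L-FL),np.linalg.norm(R-FR),"wid",np.linalg.norm(L-R),np.linalg.norm(FL-FR))
ex=(L-FL)+(R-FR);ex/=np.linalg.norm(ex);ey=(L-R)+(FL-FR);ey/=np.linalg.norm(ey)
print("yaw x",np.degrees(np.arctan2(ex[1],ex[0])),"yaw y",np.degrees(np.arctan2(ey[1],ey[0]))-90)
y=np.radians((np.degrees(np.arctan2(ex[1],ex[0]))*2+np.degrees(np.arctan2(ey[1],ey[0]))-90)/3)
ex=np.array([np.cos(y),np.sin(y)]);ey=np.array([-ex[1],ex[0]])
o=w.mean(0)+.0225*ex;print("axis from plate",o)
def P(U,V,z): 
    q=(np.array([U,V])+.5)/5.4-.5+[350,165];return ray("top",*q,z)[:2]
for n,U,V,z,off in(("pinL",333,160,.0225,(.0251,.0251)),("pinR",420,212,.0225,(.0251,-.0251)),("cap",372,223,.077,(0,0)),("wc",301,315,.0245,(0,0))):
    p=P(U,V,z);print(n,p,"axis",p-off[0]*ex-off[1]*ey,"jig",[(p-o)@ex*1e3,(p-o)@ey*1e3])
```

```text
len 0.16495283787682696 0.16386682947256606 wid 0.09023851304440629 0.09069822776013085
yaw x -30.63490884331166 yaw y -30.5530841490868
axis from plate [ 0.52627525 -0.33125098]
pinL [ 0.56075059 -0.32019074] axis [ 0.52636785 -0.32901385] jig [np.float64(24.040646529353253), np.float64(27.072594868422012)]
pinR [ 0.53570781 -0.36408567] axis [ 0.52688471 -0.32970293] jig [np.float64(24.836343601812015), np.float64(-23.4573255051934)]
cap [ 0.52603987 -0.32825415] axis [ 0.52603987 -0.32825415] jig [np.float64(-1.7284385117707628), np.float64(2.459452476595183)]
wc [ 0.48276349 -0.30450428] axis [ 0.48276349 -0.30450428] jig [np.float64(-51.06769374387789), np.float64(0.8659179932502883)]
```

Estimated jig axis is about (0.526,-0.330) with yaw -30.6°, and the window cap is at about jig (-51,+1) mm. Moving over now with the jaws shut, for a flat push.

Request:
carry_out --moves "-0.19 0.2 0 0 0 0.018 1;-0.18 0.215 0 0 0 0 1;-0.18 0.215 0 0 0 0 1;-0.18 0.215 0 0 0 0 1;-0.18 0.215 0 0 0 0 1" --newtons 20

```text
time: 1.37
tcp_pos: [0.3309, 0.4025, 0.2261]
ee_rot: [-179.7, -0.2, 60.2]
wrist_force: [1.4, -0.0, -0.6]
grip_width: 0.655
```

Request:
carry_out --moves "-0.18 0.215 0 0 0 0.002 1;-0.18 0.215 0 0 0 0 1;-0.18 0.215 0 0 0 0 1;-0.18 0.215 0 0 0 0 1;-0.18 0.215 0 0 0 0 1"

```text
time: 1.78
tcp_pos: [0.3998, 0.2058, 0.2261]
ee_rot: [-179.7, -0.4, 59.5]
wrist_force: [1.0, 0.5, 0.4]
grip_width: 0.296
```

Request:
carry_out --moves "-0.2 0.195 0 0 0 0 1;-0.22 0.17 0 0 0 0 1;-0.23 0.15 0 0 0 0 1;-0.25 0.12 0 0 0 0 1"

```text
time: 2.12
tcp_pos: [0.4156, 0.0408, 0.2265]
ee_rot: [-180.0, -0.7, 59.5]
wrist_force: [0.1, -1.0, 0.1]
grip_width: 0.01
```

Request:
carry_out --moves "-0.231 0.154 0 0 0 0 1;-0.231 0.154 0 0 0 0 1;-0.231 0.154 0 0 0 0 1;-0.231 0.154 0 0 0 0 1;-0.231 0.154 0 0 0 0 1"

```text
time: 2.53
tcp_pos: [0.425, -0.1673, 0.2265]
ee_rot: [179.8, -1.0, 59.5]
wrist_force: [1.7, 0.6, -0.4]
grip_width: 0.006
```

Request:
carry_out --moves "-0.2 0.135 0.1 0 0 0 1;-0.2 0.135 0.1 0 0 0 1;-0.2 0.135 0.1 0 0 0 1;0 0 0.1 0 0 0 1"

```text
time: 2.87
tcp_pos: [0.4347, -0.2903, 0.1686]
ee_rot: [178.8, -1.0, 59.1]
wrist_force: [-0.3, -0.6, 0.1]
grip_width: 0.002
```

Request:
carry_out --moves "0.08 -0.073 0.22 0.0033 -0.0028 0 1;0 0 0.25 0 0 0 1;0 0 0.25 0 0 0 1;0 0 0.12 0 0 0 1;0 0 0 0 0 0 1"

```text
time: 3.28
tcp_pos: [0.4326, -0.2791, 0.0369]
ee_rot: [179.9, 0.1, 58.7]
wrist_force: [-1.0, -0.4, 0.4]
grip_width: 0.004
```

```bash
cat >> h.py <<'E'
O=np.array([.5264,-.3300]);A=np.radians(-30.6);EX=np.array([np.cos(A),np.sin(A)]);EY=np.array([-EX[1],EX[0]])
def jig(p): d=np.array(p[:2])-O;return np.round([d@EX*1e3,d@EY*1e3,p[2]*1e3],1)
def st():
    s=bot.read_state();f=np.array(s["wrist_force"]);print("jig",jig(s["tcp_pos"]),"rot",np.round(s["ee_rot"],1),"Fjig",np.round([f[:2]@EX,f[:2]@EY,f[2]],1),"M",np.round(s["moment"],3),"w",round(float(s["grip_width"]),3),"j7",round(s["joint_positions"][6],1),"t",s["time"])
E
python3 -c "
from h import *
st();b=capture('top');s=capture('scene')
v=np.hstack([cv2.resize(b[175:265,360:450],(400,400),interpolation=2),cv2.resize(s[230:300,305:375],(400,400),interpolation=2)]);cv2.imwrite('pics/d.png',v)"
```

```text
jig [-106.6   -3.9   36.9] rot [1.799e+02 1.000e-01 5.870e+01] Fjig [-0.7 -0.8  0.4] M [ 0.032 -0.031  0.015] w 0.004 j7 111.0 t 3.2833
```

View pics/d.png

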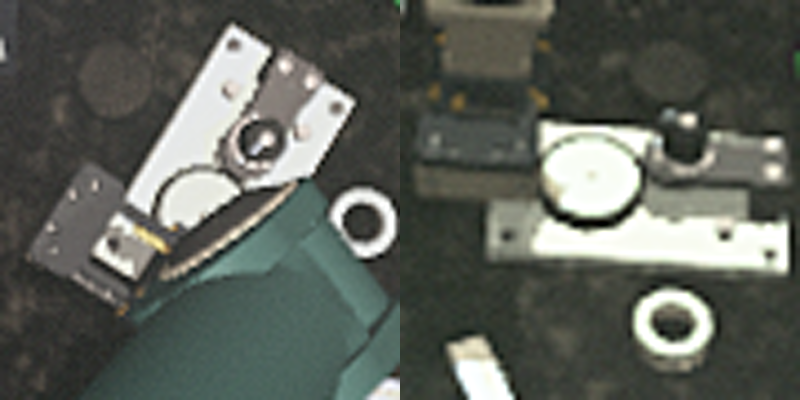

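The left half shows the gripper over the plate's front end, and the disc at (200,195) is clear of it. The right half shows the disc at (590,175), with the fingers to its left. Lowering the fingers, centring and starting the push.

Request:
carry_out --moves "0.026 0 0.045 0 0 -0.002 1;0 0 0 0 0 0 1;0 0.06 0 0 0 0 1;0 0.06 0 0 0 0 1"

```text
time: 3.72
tcp_pos: [0.4553, -0.2868, 0.038]
ee_rot: [179.2, -0.0, 59.5]
wrist_force: [-1.1, -0.5, -0.2]
grip_width: 0.003
```

```bash
python3 -c "
from h import *
st()"
```

```text
jig [-83.2   1.   38. ] rot [179.2  -0.   59.5] Fjig [-0.7 -1.  -0.2] M [ 0.056  0.077 -0.   ] w 0.003 j7 111.2 t 3.7167
```

Request:
carry_out --moves "0 -0.1 0 0.002 0 0 1;0 -0.1 0 0 0 0 1;0 0 0 0 0 0 1;0 0 0.05 0 0 0 1;0 0 0 0 0 0 1"

```text
time: 4.13
tcp_pos: [0.4364, -0.2747, 0.034]
ee_rot: [179.2, -0.0, 59.6]
wrist_force: [0.4, -0.4, 0.2]
grip_width: 0.005
```

```bash
python3 -c "
from h import *
st()
s=capture('scene');print([(np.round(r['extent'],1),jig(ray('scene',*r['extent'][:2],.0185))) for r in trace('window_cap','scene')])"
```

```text
jig [-105.7    1.8   34. ] rot [179.2  -0.   59.6] Fjig [ 0.6 -0.2  0.2] M [0.019 0.    0.04 ] w 0.005 j7 111.8 t 4.1333
[(array([403.7, 281.5,  13.8,  17.4]), array([155.8, -59. ,  18.5])), (array([341.4, 262. ,  22.9,  14.4]), array([-37.5,  -1.3,  18.5])), (array([342.4, 311.6,  22.8,  22.2]), array([ -27.1, -179.3,   18.5])), (array([386.9, 241.9,  18.9,  16. ]), array([110.3,  95.9,  18.5]))]
```

Request:
carry_out --moves "-0.008 0 0.04 0.002 0 0 1;0 0 0 0 0 0 1;0 0 0 0 0 0 1"

```text
time: 4.48
tcp_pos: [0.4373, -0.2773, 0.028]
ee_rot: [179.9, -0.0, 59.6]
wrist_force: [0.3, 0.7, -1.2]
grip_width: 0.007
```

```bash
python3 -c "
from h import *
st()"
```

```text
jig [-1.035e+02  1.000e-01  2.800e+01] rot [179.9  -0.   59.6] Fjig [-0.1  0.7 -1.2] M [ 0.068 -0.051  0.043] w 0.007 j7 112.0 t 4.4833
```

Request:
carry_out --moves "0 0.06 0 0 0 0 1;0 0.06 0 0 0 0 1;0 0.06 0 0 0 0 1"

```text
time: 4.73
tcp_pos: [0.461, -0.2914, 0.0275]
ee_rot: [-180.0, -0.0, 59.5]
wrist_force: [0.5, 0.4, 0.3]
grip_width: 0.005
```

```bash
python3 -c "
from h import *
st()"
```

```text
jig [-76.   -0.1  27.5] rot [-180.    -0.    59.5] Fjig [0.2 0.6 0.3] M [ 0.01   0.08  -0.021] w 0.005 j7 111.6 t 4.7333
```

Request:
carry_out --moves "0 0.06 0 0 0 0 1;0 0.06 0 0 0 0 1;0 0.04 0 0 0 0 1;0 0 0 0 0 0 1"

```text
time: 5.07
tcp_pos: [0.487, -0.3066, 0.0277]
ee_rot: [179.9, 0.0, 59.6]
wrist_force: [0.7, 0.6, -0.0]
grip_width: 0.006
```

```bash
python3 -c "
from h import *
st()"
```

```text
jig [-45.8   0.1  27.7] rot [179.9   0.   59.6] Fjig [ 0.3  0.9 -0. ] M [ 0.01   0.032 -0.03 ] w 0.006 j7 111.1 t 5.0667
```

Closing in with small steps, one force check per call.

Request:
carry_out --moves "0 0.014 0 0 0 0 1;0 0 0 0 0 0 1"

```text
time: 5.23
tcp_pos: [0.4891, -0.3078, 0.0275]
ee_rot: [179.9, 0.0, 59.6]
wrist_force: [-0.1, 0.0, 0.3]
grip_width: 0.008
```

Request:
carry_out --moves "0 0.01 0 0 0 0 1;0 0 0 0 0 0 1"

```text
time: 5.4
tcp_pos: [0.49, -0.3084, 0.0274]
ee_rot: [179.9, 0.0, 59.6]
wrist_force: [-0.6, -0.1, -0.3]
grip_width: 0.004
```

```bash
python3 -c "
from h import *
st()"
```

```text
jig [-42.3   0.1  27.4] rot [179.9   0.   59.6] Fjig [-0.4 -0.4 -0.3] M [ 0.008  0.022 -0.017] w 0.004 j7 111.0 t 5.4
```

Request:
carry_out --moves "0 0.009 0 0 0 0 1;0 0 0 0 0 0 1"

```text
time: 5.57
tcp_pos: [0.4909, -0.3089, 0.0275]
ee_rot: [180.0, 0.0, 59.6]
wrist_force: [1.4, -0.4, 0.3]
grip_width: 0.003
```

Request:
carry_out --moves "0 0.007 0 0 0 0 1;0 0 0 0 0 0 1"

```text
time: 5.73
tcp_pos: [0.4912, -0.3092, 0.0274]
ee_rot: [-180.0, 0.0, 59.6]
wrist_force: [0.3, -0.6, 0.2]
grip_width: 0.002
```

```bash
python3 -c "
from h import *
st()
s=capture('scene');cv2.imwrite('pics/e.png',cv2.resize(s[230:300,305:395],(720,560),interpolation=2))"
```

```text
jig [-40.9   0.   27.4] rot [-180.     0.    59.6] Fjig [ 0.6 -0.3  0.2] M [-0.006  0.022 -0.055] w 0.002 j7 110.9 t 5.7333
```

View pics/e.png

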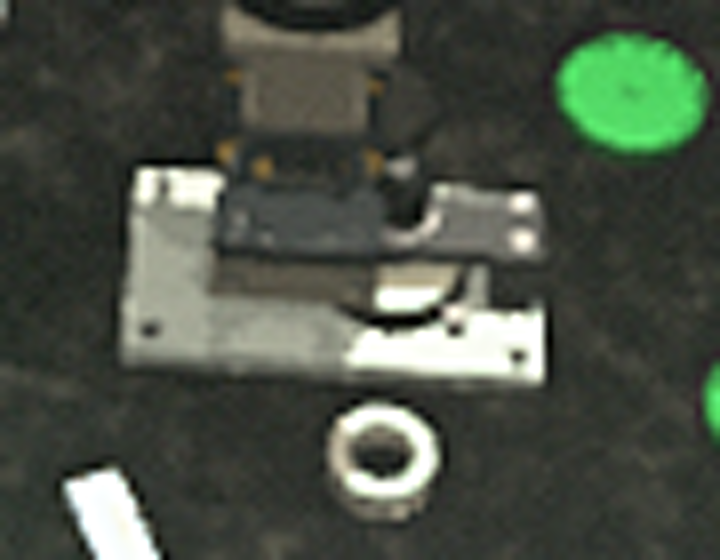

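The scene crop shows the disc under the arm, with its rim at about (450,300) close to the near pin at (455,320). There is no contact force yet, so I continue in 1 mm steps.

Request:
carry_out --moves "0 0.007 0 0 0 0 1;0 0 0 0 0 0 1"

```text
time: 5.95
tcp_pos: [0.4912, -0.3093, 0.0273]
ee_rot: [-179.9, -0.0, 59.6]
wrist_force: [-0.0, 0.1, 0.1]
grip_width: 0.007
```

Request:
carry_out --moves "0 0.007 0 0 0 0 1;0 0 0 0 0 0 1"

```text
time: 6.12
tcp_pos: [0.4913, -0.3093, 0.0272]
ee_rot: [-179.7, -0.0, 59.6]
wrist_force: [-0.4, -0.4, 0.2]
grip_width: 0.007
```

```bash
python3 -c "
from h import *
st()"
```

```text
jig [-40.7  -0.1  27.2] rot [-179.7   -0.    59.6] Fjig [-0.1 -0.6  0.2] M [ 0.076  0.22  -0.027] w 0.007 j7 110.9 t 6.1167
```

Request:
carry_out --moves "0 0.012 0 0 0 0 1;0 0 0 0 0 0 1"

```text
time: 6.28
tcp_pos: [0.4913, -0.3095, 0.027]
ee_rot: [-179.5, -0.1, 59.6]
wrist_force: [-1.6, 0.2, 0.1]
grip_width: 0.002
```

```bash
python3 -c "
from h import *
st()"
```

```text
jig [-40.6  -0.2  27. ] rot [-1.795e+02 -1.000e-01  5.960e+01] Fjig [-1.5 -0.6  0.1] M [ 0.036  0.249 -0.084] w 0.002 j7 110.9 t 6.2833
```

Request:
carry_out --moves "0 0.02 0 0 0 0 1;0 0 0 0 0 0 1"

```text
time: 6.45
tcp_pos: [0.4913, -0.3098, 0.0266]
ee_rot: [-179.1, -0.1, 59.5]
wrist_force: [-0.5, -0.1, 0.6]
grip_width: 0.006
```

Request:
carry_out --moves "0 0.024 0 0 0 0 1;0 0 0 0 0 0 1"

```text
time: 6.62
tcp_pos: [0.4913, -0.31, 0.0267]
ee_rot: [-178.7, -0.2, 59.5]
wrist_force: [0.2, 0.2, 0.7]
grip_width: 0.01
```

```bash
python3 -c "
from h import *
st()"
```

```text
jig [-40.4  -0.6  26.7] rot [-178.7   -0.2   59.5] Fjig [0.1 0.2 0.7] M [ 0.022  0.025 -0.042] w 0.01 j7 110.7 t 6.6167
```

Request:
carry_out --moves "0 0.015 0 -0.0035 0 0 1"

```text
time: 6.7
tcp_pos: [0.4915, -0.3101, 0.0265]
ee_rot: [-179.6, -0.2, 59.5]
wrist_force: [-11.8, 6.6, 12.7]
grip_width: 0.003
```

Request:
carry_out --moves "0 0.025 0 0 0 0 1"

```text
time: 6.78
tcp_pos: [0.4916, -0.3101, 0.0265]
ee_rot: [-179.2, -0.3, 59.5]
wrist_force: [-13.9, 8.2, 17.2]
grip_width: 0.006
```

```bash
python3 -c "
from h import *
st()"
```

```text
jig [-40.1  -0.6  26.5] rot [-179.2   -0.3   59.5] Fjig [-16.1  -0.   17.2] M [1.768 3.238 0.048] w 0.006 j7 111.1 t 6.7833
```

The force is purely along jig -x (about 16 N, zero y), which points to both pins seated. The Fz says a tip is touching the plate. Backing off and lifting.

Request:
carry_out --moves "0 -0.02 -0.01 -0.002 0 0 1;0 -0.1 -0.02 0 0 0 1;0 -0.2 -0.05 0 0 0 1;0 -0.1 -0.25 0 0 0 -1;0 0 -0.25 0 0 0 -1"

```text
time: 7.2
tcp_pos: [0.4349, -0.2774, 0.1095]
ee_rot: [-179.8, -0.1, 59.5]
wrist_force: [0.4, 0.0, 0.4]
grip_width: 0.127
```

Request:
carry_out --moves "0 0 -0.1 0 0 0 -1;0 0 0 0 0 0 -1"

```text
time: 7.37
tcp_pos: [0.4389, -0.2797, 0.1312]
ee_rot: [179.4, -0.3, 59.5]
wrist_force: [0.8, 0.1, -0.3]
grip_width: 0.271
```

```bash
python3 -c "
from h import *
st()
t=capture('top');s=capture('scene')
r=[(x['score'],x['extent'],jig(ray('scene',*x['extent'][:2],.0185))) for x in trace('window_cap','scene')];print(r)
cv2.imwrite('pics/f.png',np.hstack([cv2.resize(t[175:265,375:455],(400,450),interpolation=2),cv2.resize(s[230:300,310:380],(400,450),interpolation=2)]))"
```

```text
jig [-100.9   -1.3  131.2] rot [179.4  -0.3  59.5] Fjig [ 0.6  0.5 -0.3] M [-0.047 -0.032 -0.012] w 0.271 j7 105.8 t 7.3667
[(0.81, [402.6, 279.8, 18.9, 15.1], array([152.9, -53. ,  18.5])), (0.54, [386.5, 242.2, 16.0, 13.1], array([109. ,  94.4,  18.5])), (0.54, [344.1, 311.4, 24.7, 21.4], array([ -22.3, -178.2,   18.5])), (0.48, [354.0, 261.5, 21.3, 10.0], array([ 2.5,  4.2, 18.5])), (0.35, [348.5, 264.8, 55.3, 25.4], array([-14.6, -10.4,  18.5]))]
```

View pics/f.png

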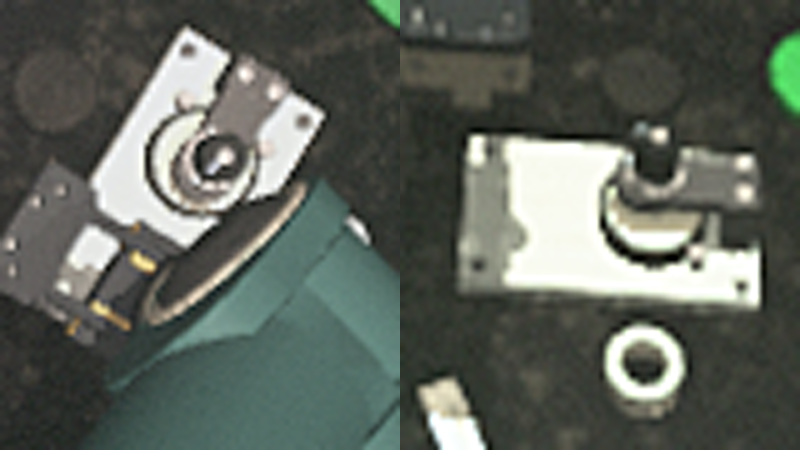

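The left half shows the disc centred under the arm at about (200,165), touching both pins at (183,100) and (263,150). The right half agrees, with the disc at (655,225). Next is going over the cap.

Request:
carry_out --moves "0.01 0.25 0 0.0015 0 0 -1;0 0.25 0 0 0 0 -1;0 0.17 0 0 0 0 -1;0 0 0 0 0 0 -1"

```text
time: 7.85
tcp_pos: [0.5226, -0.3259, 0.1179]
ee_rot: [-178.9, -0.3, 59.5]
wrist_force: [-0.1, -0.6, 0.4]
grip_width: 0.699
```

```bash
python3 -c "
from h import *
st()"
```

```text
jig [ -5.3   1.6 117.9] rot [-178.9   -0.3   59.5] Fjig [ 0.3 -0.6  0.4] M [ 0.016 -0.002 -0.036] w 0.699 j7 106.8 t 7.85
```

Request:
carry_out --moves "-0.01 0.035 0.05 -0.003 -0.001 0 -1;0 0 0.1 0 0 0 -1;0 0 0.08 0 0 0 -1;0 0 0 0 0 0 -1"

```text
time: 8.18
tcp_pos: [0.5242, -0.3296, 0.0734]
ee_rot: [-179.5, 0.2, 59.5]
wrist_force: [-0.7, 0.6, -0.1]
grip_width: 0.977
```

```bash
python3 -c "
from h import *
st()"
```

```text
jig [-2.1 -0.8 73.4] rot [-179.5    0.2   59.5] Fjig [-0.9  0.1 -0.1] M [ 0.028  0.041 -0.015] w 0.977 j7 108.4 t 8.1833
```

Request:
carry_out --moves "0.005 0.014 0.013 -0.001 0 0 0.3;0 0 0 0 0 0 0.3;0 0 0 0 0 0 0.3;0 0 0 0 0 0 0.3;0 0 0 0 0 0 0.3" --newtons 8

```text
time: 8.6
tcp_pos: [0.5246, -0.3293, 0.0696]
ee_rot: [-179.7, 0.3, 59.4]
wrist_force: [-0.1, -1.3, 0.2]
grip_width: 0.66
```

```bash
python3 -c "
from h import *
st()"
```

```text
jig [-1.8 -0.3 69.6] rot [-179.7    0.3   59.4] Fjig [ 0.6 -1.2  0.2] M [0.024 0.009 0.029] w 0.66 j7 108.5 t 8.6
```

Request:
carry_out --moves "0 0.02 0.005 0 0 0 0.35;0 0 0 0 0 0 0.4;0 0 0 0 0 0 0.6;0 0 0 0 0 0 0.6;0 0 0 0 0 0 0.6"

```text
time: 9.02
tcp_pos: [0.5288, -0.3316, 0.071]
ee_rot: [-179.9, 0.2, 59.4]
wrist_force: [-0.6, 0.1, 0.0]
grip_width: 0.295
```

```bash
python3 -c "
from h import *
st()"
```

```text
jig [ 2.9 -0.1 71. ] rot [-179.9    0.2   59.4] Fjig [-0.6 -0.2  0. ] M [ 0.02   0.014 -0.004] w 0.295 j7 108.4 t 9.0167
```

Request:
carry_out --moves "0 -0.012 0.005 0 0 0 0.35;0 0 0 0 0 0 0.35;0 0 0 0 0 0 0.35"

```text
time: 9.27
tcp_pos: [0.5272, -0.3305, 0.0703]
ee_rot: [-179.9, 0.2, 59.4]
wrist_force: [-0.5, 0.3, 0.4]
grip_width: 0.324
```

```bash
python3 -c "
from h import *
st()"
```

```text
jig [ 0.9 -0.1 70.3] rot [-179.9    0.2   59.4] Fjig [-0.6  0.1  0.4] M [-0.007 -0.002 -0.024] w 0.324 j7 108.5 t 9.2667
```

Centre is within 1 mm and z is good. Gripping firmly.

Request:
carry_out --moves "0 -0.005 0 0 0 0 1;0 0 0 0 0 0 1;0 0 0 0 0 0 1;0 0 0 0 0 0 1;0 0 0 0 0 0 1" --newtons 35

```text
time: 9.68
tcp_pos: [0.5268, -0.33, 0.0703]
ee_rot: [-179.9, 0.2, 59.4]
wrist_force: [0.3, -0.5, -0.2]
grip_width: 0.272
```

```bash
python3 -c "
from h import *
st()"
```

```text
jig [ 0.3  0.2 70.3] rot [-179.9    0.2   59.4] Fjig [ 0.5 -0.3 -0.2] M [ 0.027 -0.092 -0.061] w 0.272 j7 108.5 t 9.6833
```

Request:
carry_out --moves "0 0 0 0 0 0.014 1;0 0 0 0 0 0.014 1;0 0 0 0 0 0.014 1"

```text
time: 9.93
tcp_pos: [0.5266, -0.3301, 0.0703]
ee_rot: [-180.0, 0.2, 43.9]
wrist_force: [-0.3, 0.0, -0.1]
grip_width: 0.27
```

```bash
python3 -c "
from h import *
st()"
```

```text
jig [ 0.2 -0.  70.3] rot [-180.     0.2   43.9] Fjig [-0.3 -0.1 -0.1] M [-0.097 -0.076  0.161] w 0.27 j7 95.8 t 9.9333
```

Request:
carry_out --moves "0 0 0 0 0 0.014 1;0 0 0 0 0 0.014 1;0 0 0 0 0 0.014 1"

```text
time: 10.18
tcp_pos: [0.5264, -0.3303, 0.0703]
ee_rot: [180.0, 0.2, 28.1]
wrist_force: [0.8, -0.1, -0.8]
grip_width: 0.269
```

```bash
python3 -c "
from h import *
st()"
```

```text
jig [ 0.2 -0.2 70.3] rot [180.    0.2  28.1] Fjig [ 0.8  0.3 -0.8] M [-0.102  0.038  0.138] w 0.269 j7 82.8 t 10.1833
```

Request:
carry_out --moves "0 0 0 0 0 0.014 1;0 0 0 0 0 0.014 1"

```text
time: 10.35
tcp_pos: [0.5263, -0.3303, 0.0703]
ee_rot: [179.9, 0.2, 17.5]
wrist_force: [-0.2, -0.3, -1.8]
grip_width: 0.271
```

```bash
python3 -c "
from h import *
st()"
```

```text
jig [ 0.1 -0.3 70.3] rot [179.9   0.2  17.5] Fjig [-0.  -0.4 -1.8] M [-0.103  0.014  0.125] w 0.271 j7 74.1 t 10.35
```

Request:
carry_out --moves "0 0 0 0 0 0.014 1;0 0 0 0 0 0.014 1"

```text
time: 10.52
tcp_pos: [0.5262, -0.3304, 0.0703]
ee_rot: [179.9, 0.2, 7.0]
wrist_force: [-0.1, -0.0, -0.1]
grip_width: 0.269
```

```bash
python3 -c "
from h import *
st()"
```

```text
jig [ 0.  -0.4 70.3] rot [179.9   0.2   7. ] Fjig [-0.1 -0.1 -0.1] M [-0.037  0.049  0.107] w 0.269 j7 65.4 t 10.5167
```

Request:
carry_out --moves "0 0 0 0 0 0.014 1;0 0 0 0 0 0.014 1"

```text
time: 10.68
tcp_pos: [0.526, -0.3304, 0.0703]
ee_rot: [179.8, 0.2, -3.5]
wrist_force: [-0.4, 0.4, -0.2]
grip_width: 0.273
```

```bash
python3 -c "
from h import *
st()"
```

```text
jig [-0.1 -0.5 70.3] rot [179.8   0.2  -3.5] Fjig [-0.6  0.2 -0.2] M [-0.134  0.119  0.205] w 0.273 j7 56.7 t 10.6833
```

Request:
carry_out --moves "0 0 0 0 0 0.014 1"

```text
time: 10.77
tcp_pos: [0.5259, -0.3304, 0.0703]
ee_rot: [179.8, 0.3, -8.8]
wrist_force: [-0.2, -0.7, -0.2]
grip_width: 0.27
```

```bash
python3 -c "
from h import *
st()"
```

```text
jig [-0.2 -0.6 70.3] rot [179.8   0.3  -8.8] Fjig [ 0.2 -0.7 -0.2] M [-0.102  0.044  0.211] w 0.27 j7 52.3 t 10.7667
```

Request:
carry_out --moves "0 0 0 0 0 0.014 1"

```text
time: 10.85
tcp_pos: [0.5259, -0.3304, 0.0703]
ee_rot: [179.8, 0.2, -14.0]
wrist_force: [-0.4, -0.2, -0.2]
grip_width: 0.271
```

```bash
python3 -c "
from h import *
st()"
```

```text
jig [-0.2 -0.6 70.3] rot [179.8   0.2 -14. ] Fjig [-0.2 -0.4 -0.2] M [-0.072  0.093  0.311] w 0.271 j7 47.9 t 10.85
```

Request:
carry_out --moves "0 0 0 0 0 0.014 1"

```text
time: 10.93
tcp_pos: [0.5258, -0.3303, 0.0703]
ee_rot: [179.7, 0.2, -19.3]
wrist_force: [-0.1, -0.4, -0.5]
grip_width: 0.271
```

```bash
python3 -c "
from h import *
st()"
```

```text
jig [-0.3 -0.6 70.3] rot [179.7   0.2 -19.3] Fjig [ 0.1 -0.4 -0.5] M [-0.084  0.093  0.219] w 0.271 j7 43.5 t 10.9333
```

Request:
carry_out --moves "0 0 0 0 0 0.014 1"

```text
time: 11.02
tcp_pos: [0.5258, -0.3303, 0.0703]
ee_rot: [179.7, 0.2, -24.5]
wrist_force: [-0.6, -0.0, -0.5]
grip_width: 0.27
```

```bash
python3 -c "
from h import *
st()"
```

```text
jig [-0.4 -0.6 70.3] rot [179.7   0.2 -24.5] Fjig [-0.5 -0.3 -0.5] M [-0.073  0.091  0.231] w 0.27 j7 39.1 t 11.0167
```

The moment is level at about 0.22 N·m since yaw about -9 to -14°, so the clutch is slipping. Adding about 10° of margin (estimated slip 0.25–0.67 rad), then relaxing and letting go.

Request:
carry_out --moves "0 0 0 0 0 0.014 1;0 0 0 0 0 0.012 1"

```text
time: 11.18
tcp_pos: [0.5257, -0.3302, 0.0703]
ee_rot: [179.6, 0.2, -34.3]
wrist_force: [0.1, -0.4, 0.6]
grip_width: 0.272
```

```bash
python3 -c "
from h import *
st()"
```

```text
jig [-0.5 -0.6 70.3] rot [179.6   0.2 -34.3] Fjig [ 0.2 -0.3  0.6] M [-0.077  0.189  0.232] w 0.272 j7 30.8 t 11.1833
```

Request:
carry_out --moves "0 0 0 0 0 0 0.35;0 0 0 0 0 0 0.2;0 0 0 0 0 0 -1;0 0 0 0 0 0 -1;0 0 0 0 0 0 -1"

```text
time: 11.6
tcp_pos: [0.5256, -0.3297, 0.0699]
ee_rot: [179.6, 0.3, -34.0]
wrist_force: [-0.2, 0.4, -0.4]
grip_width: 0.59
```

Request:
carry_out --moves "0 0 0 0 0 0 -1;0 0 -0.05 0 0 0 -1;0 0 -0.2 0 0 0 -1;0 0 -0.25 0 0 0 -1;0 0 -0.25 0 0 0 -1"

```text
time: 12.02
tcp_pos: [0.5221, -0.3267, 0.1793]
ee_rot: [179.5, 1.2, -34.0]
wrist_force: [1.2, -0.6, -0.2]
grip_width: 0.951
```

Request:
carry_out --moves "0 -0.25 -0.1 0 0 0 -1;0 -0.25 -0.1 0 0 0 -1;0 -0.25 -0.1 0 0 0 -1;0 -0.25 0 0 0 0 -1;0 0 0 0 0 0 -1"

```text
time: 12.43
tcp_pos: [0.6114, -0.2049, 0.2388]
ee_rot: [179.8, 0.2, -34.5]
wrist_force: [-0.3, 1.3, -1.2]
grip_width: 1.001
```

```bash
python3 -c "
from h import *
st()
t=capture('top');s=capture('scene')
for l in('cap_grip','collar_top','cap_top','window_centre'):
  print(l,[(round(r['score'],2),np.round(r['point'],1)) for r in tip_of(l,'scene')[:3]])
cv2.imwrite('pics/g.png',np.hstack([cv2.resize(t[185:235,395:440],(400,450),interpolation=2),cv2.resize(s[240:280,335:370],(400,450),interpolation=2)]))"
```

```text
jig [  9.5 151.  238.8] rot [179.8   0.2 -34.5] Fjig [-0.9  1.  -1.2] M [0.022 0.007 0.   ] w 1.001 j7 9.8 t 12.4333
cap_grip [(0.54, array([258.5, 352.3])), (0.51, array([153.6, 302.1])), (0.42, array([254. , 353.4]))]
collar_top [(0.57, array([256. , 351.9]))]
cap_top [(0.45, array([253.3, 355.3])), (0.32, array([252.3, 355.1]))]
window_centre [(0.78, array([238.7, 383.6])), (0.69, array([262.3, 357.8])), (0.69, array([282.2, 406. ]))]
```

View pics/g.png

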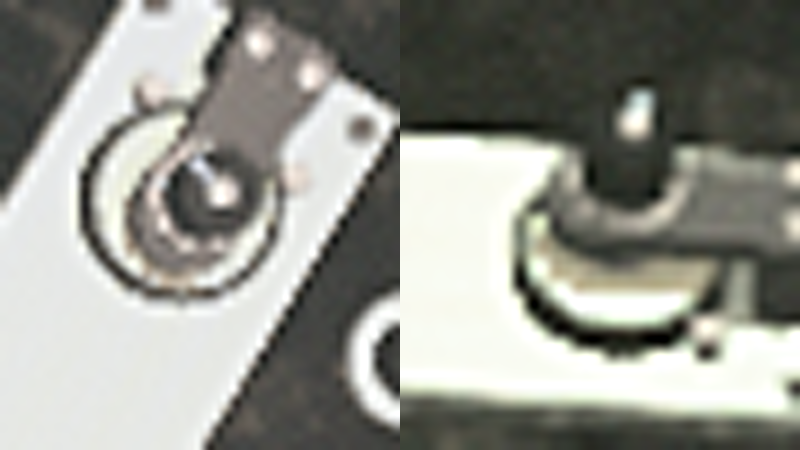

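The cap's mark has turned and now points up-left, from (220,195) to (195,160) in the left half. The disc still sits against both pins at (150,95) and (295,178). I'll make one before/after comparison to judge the slip from the marks.

```bash
python3 -c "
from h import *
bot
a=cv2.imread('pics/t.png');t=capture('top');s0=cv2.imread('pics/s.png');s=capture('scene')
f=lambda i,r0,c0:cv2.resize(i[r0:r0+22,c0:c0+22],(396,290),interpolation=2)
cv2.imwrite('pics/i.png',np.vstack([np.hstack([f(a,195,407),f(t,195,407)]),np.hstack([f(s0,244,344),f(s,244,344)])]))"
```

```text
(no output)
```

View pics/i.png

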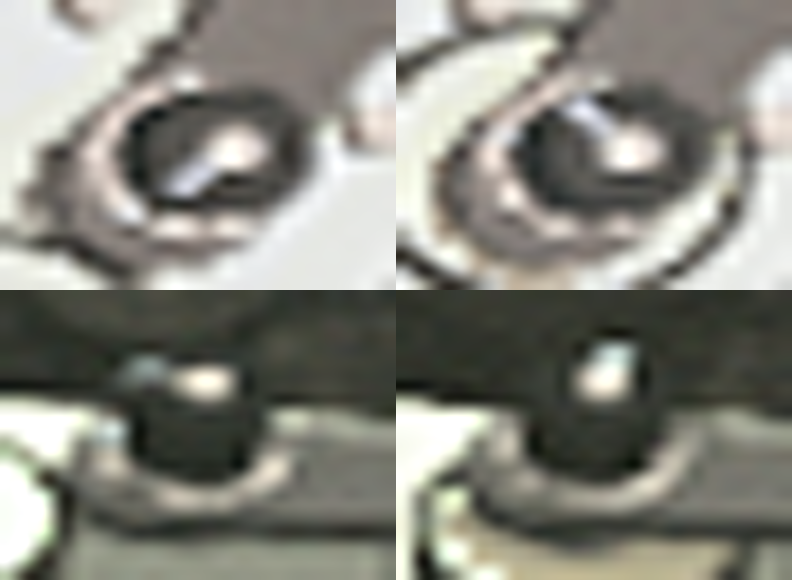

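Before (left): the cap mark at (180,185) and a bluish collar mark at (130,215) line up. After (right): the cap mark is at (580,105) and the collar mark seems to be near (503,130). I'll quantify by blueness around the two rings.

```bash
python3 -c "
from h import *
a=cv2.imread('pics/t.png').astype(np.float32);t=capture('top').astype(np.float32)
c=O+[0,.001]
for n,i in(('before',a),('after',t)):
  for l,z,rs in(('collar',.053,np.arange(.0135,.0165,.0005)),('cap',.077,np.arange(.007,.013,.0005))):
    th=np.arange(0,360,10);v=[]
    for d in th:
      q=np.array([proj('top',[c[0]+r*np.cos(np.radians(d)),c[1]+r*np.sin(np.radians(d)),z]) for r in rs],np.float32)
      p=cv2.remap(i,q[None,:,0],q[None,:,1],1)[0].mean(0);v.append(p[0]-p[2])
    v=np.array(v);k=v.argmax();w=np.clip(v-np.percentile(v,70),0,None);w[np.abs((th-th[k]+180)%360-180)>30]=0
    print(n,l,'peak',th[k],'centroid',round(float(th[k]+(w*((th-th[k]+180)%360-180)).sum()/w.sum()),1),v.round().astype(int))"
```

```text
before collar peak 150 centroid 148.6 [ -8 -12 -19 -17 -16 -16 -18 -14 -15 -16 -17 -17 -18 -16  -6  -2 -13 -13
 -16 -17 -16 -14  -8  -6  -3  -4  -6  -6  -7  -6  -6  -4  -5  -8 -13 -14]
before cap peak 140 centroid 142.3 [-7 -9 -6 -7 -8 -4 -3 -3 -3 -4 -5 -4 -2  3  8  7  0 -5 -7 -7 -7 -7 -5 -6
 -7 -7 -6 -6 -7 -7 -7 -6 -5 -4 -7 -7]
after collar peak 270 centroid 271.9 [-13 -17 -19 -18 -16 -20 -19 -11  -9 -18 -17 -17 -17 -14 -13 -16 -17 -16
 -14 -15 -15 -13  -9  -7  -8  -5  -4  -3  -4  -5  -6  -5  -4  -5 -10  -9]
after cap peak 30 centroid 32.4 [-6 -3  4  8  4  1 -4 -4 -3 -1 -1 -3 -3 -2 -3 -3 -4 -5 -5 -5 -5 -6 -6 -6
 -6 -5 -4 -5 -6 -5 -6 -6 -6 -6 -5 -5]
```

```bash
python3 -c "
from h import *
print(bot.close_job());st()"
```

```text
the job is handed in; nothing more can be done
None
the job is handed in; nothing more can be done
```

I slid the window cap against both stop pins, then turned the thumbscrew cap clockwise until the clutch slipped. I let go, backed the arm clear and handed the job in at about 12.5 s; no verdict came back.

**Window cap:** It was pushed home with the closed fingers. The last press read about 16 N at the wrist, all along the push axis, with no sideways force. A fingertip was also touching the plate then, so part of that is not force on the cap. The pictures afterwards show the cap touching both pins.

**Clamping:** One grip was enough, turning about 94° in all. The moment was about 0.11–0.16 N·m while the screw ran free. It started to rise after 52–63° and levelled at about 0.22–0.23 N·m. One noisy reading of 0.31 came on the way up.

**Slip:** The top camera puts the collar's turn at about 73°. Against the tool's 94°, that makes the slip about 21° (0.36 rad), inside the 0.06–0.9 rad window.

**Checks that disagreed:**
- The camera's reading of the cap's turn was about 110°, against the tool's 94°. Taking the camera marks alone gives a slip of about 44° (0.77 rad). The cap cannot have turned further than the tool, so I trusted the tool angle.
- The collar mark was faint in the last picture.

**First push:** It started with the fingertips too high and over the disc's rim. I backed off and lowered them, and the disc had hardly moved.

**Loose parts:** The path stayed clear of them and no contact force showed. I did not measure their positions again at the end.

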